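Stack washed splints crosswise to dry

TASK

First swing the clamp lever on the white block open, about a quarter turn aside, and leave it open. Then build the drying tower on the rack: lay the two loose narrow splints from the rubber mat square across the pair already lying there, one towards each end of that pair and each centred over it, and last lay the wide splint from the clamp on top, centred and square across those two. Leave the bottom pair where it lies and do not disturb the jar, bowl, dish and books.

Things in the scene. Friction and masses are not known exactly. Their poses are not given: they have to be found in the camera images.
- rack: Low fixed aluminium drying rack, 170 x 170 mm, its bars' tops 20 mm above the table. Origin: centre of its underside, at table height; its x is the direction along which the bottom pair lies (within about 0.06 rad), z up.
- bottom_a: Sealed wooden limb-splint board, 150 x 28 x 15 mm, 45 g, plain light wood with a thin dark strap slot drawn near each end. Origin: centre of its underside; x along its length, y across its width, z up. Loose; lies on the rack along the rack's x, about 45 mm to the rack's +y side of its middle: first layer of the tower.
- bottom_b: Sealed wooden limb-splint board, 150 x 28 x 15 mm, 45 g, plain light wood with a thin dark strap slot drawn near each end. Origin: centre of its underside; x along its length, y across its width, z up. Loose; lies on the rack along the rack's x, about 45 mm to the rack's -y side: first layer of the tower.
- mat: Fixed black rubber mat, 170 (x) x 180 (y) x 4 mm, on which the two loose narrow splints lie about 90 mm apart. Origin: centre of its underside.
- splint_a: Sealed wooden limb-splint board, 150 x 28 x 15 mm, 45 g, plain light wood with a thin dark strap slot drawn near each end. Origin: centre of its underside; x along its length, y across its width, z up. Starts on the rubber mat, to be stacked as second layer.
- splint_b: Sealed wooden limb-splint board, 150 x 28 x 15 mm, 45 g, plain light wood with a thin dark strap slot drawn near each end. Origin: centre of its underside; x along its length, y across its width, z up. Starts on the rubber mat, to be stacked as second layer. Interchangeable with splint_a.
- wide_splint: Wide wooden splint board, 170 x 44 x 14 mm, 75 g, strap slots as on the others. Origin: centre of its underside; x along its length, y across its width. Starts on the white block (top 20 mm above the table) under the clamp lever, which passes 2 mm above its middle; not fastened otherwise, it lifts straight up once the lever is aside.
- clamp: Fixed white plastic block, 110 (x) x 140 (y) x 20 mm, reaching from 45 mm on its own -y side to 95 mm on its +y side of its origin, which is at table height under the middle of the wide splint; the splint lies along its x. On it, 70 mm to +y, stands the lever's upright hinge pin.
- lever (a joint): Steel clamp lever, 14 x 8 mm section, top 44 mm above the table; swings level about the upright pin. 0 = shut, lying across the splint to the block's -y (starts 0 to 0.15 rad); grows clockwise seen from above to a stop at 1.7; open at 1.57: arm points to the block's -x, beside and parallel to the splint. About 1 N moves the handle; stays where left.
- lever_handle (a point): Middle of the lever's upright black handle, a round post 16 mm across and 40 mm tall, running from 44 to 84 mm above the table; 115 mm from the hinge pin. The point is 66 mm above the table.
- lever_hinge (a point): Point on the upright hinge pin, at the lever's underside, 36 mm above the table. The pin's steel hub is 24 mm across, its top 46 mm above the table.
- jar: White squat jar with a steel lid, 70 mm across, 88 mm tall, bystander. Origin: centre of its underside.
- bowl: Open steel bowl, 100 mm across, 45 mm tall, bystander. Origin: centre of its underside.
- dish: Open aluminium instrument dish, 70 x 160 x 30 mm, bystander. Origin: centre of its underside.
- books: Two books lying on one another, 100 x 150 x 40 mm, bystander. Origin: centre of the underside.
There are look-alikes about, which are no part of the job. Leave any orange or red look-alike of the splint_a alone.

How it is judged:
By the outcome, as a careful person would: the job done as asked, in the order asked, and still so for the second after the job is handed in, with the robot touching nothing.
It also fails if it takes over 72 s, if anything falls off the work surface, if the arm or the gripper's body presses on something with over 40 N, if the wrist force passes 120 N, or if a joint passes its speed limit or range.

ROBOT

A 6-joint arm with a two-finger parallel gripper is mounted at the origin on the work surface. World frame = base frame: x ahead of the robot, y to its left, z up, the work surface at z = 0. Lengths are in mm, angles in rad, forces in N, time in s.
With the tool pointing down it reaches from about 325 to 925 mm from the base axis. Payload 3.1 kg.
Tool frame: the origin (TCP) lies on the centre line of the jaws, within the pads' length; the fingertips stand 14 mm ahead of it and the grasp point (between the pads) lies 5 mm behind it; z points along the fingers, y is the line along which they close (so a half turn about z gives the same grasp; the last joint's range is limited). The gripper opens to 85 mm and grips with 20 to 120 N. Pads are 22 mm wide; open, the fingers measure 114 mm over their backs; the gripper's body (76 mm by 85 mm) begins 54 mm behind the grasp point. The pads swing forward as they close: fully open they stand 13 mm farther back than shut.
Start: joints at [-1.405, 0.217, 1.613, -0, 1.311, -0.112], TCP at [171.421, -601.044, 245.3] pointing down, gripper open.
Joint ranges: [-2.75, 2.75], [-0.78, 2.1], [0.31, 2.55], [-1.13, 4.27], [0.13, 2.63], [-2.58, 2.58]. Speed limits (rad/s): [2.79, 2.79, 3.14, 3.14, 3.14, 3.14].

INTERFACE

Orientations are given as a rotation vector (axis times angle).
In Python, from station import bot gives the robot as it stands. The module is installed in compiled form; this text tells all that it offers.
- The arm moves only by the tool servo_tool, never from a script. Its argument "targets" is a list that holds one entry, the list of rows, each a list of 5 numbers: the shift along the tool's x, y, z in cm, then the turn about the tool's z in degrees, then the finger opening in cm, from 0 to 8.54. A call has exactly 10 rows; each row is the pose to reach, as a shift and turn from the pose commanded when the call began, along the tool's axes at that moment; what a row does not reach only later rows make up. A row lasts 1/8 s, in which the tool goes at most 62.5 mm and 10.7 degrees, less where a joint would pass 70% of its speed; a pose out of reach is approached as far as the arm can. A call with a gripper value outside its range is refused whole. The fingers move at their own pace and stop on an object; the grip force is fixed at half the most. Time passes only in rows, so rows that repeat a pose let the fingers close, or fill a call up. It gives the time, the measured TCP pose, the force, the opening and the grip force at its end, in the units of the state.
- bot.read_state(): the state, without advancing time (a new reading comes with each control period).
- bot.snapshot(name): name is "scene" or "top"; returns a dict with "image" (400x640x3 uint8, red, green, blue), "range_z" (400x640 float32, mm along the optical axis (not along the pixel's ray), 0 where there is no reading), "K" (3x3 intrinsics, pixels), "distortion" ([k1, k2, p1, p2, k3] as OpenCV has them; the pictures are not rectified), "T" (4x4, takes a point from camera to world coordinates). Camera axes: x right, y up, looking along -z (the intrinsics and any distortion apply to the point x, -y, -z); pixel columns grow to the right and rows downward; lengths in mm; the calibration is good to about 2 mm. A picture is of the moment at which its call begins.
- bot.close_job(): hands the job in; it is judged then, once.
The state is a dict: "t": time; "joint_pos": joint angles; "qvel": joint speeds; "joint_efforts": joint torques, N m; "tool_pos": TCP position; "tcp_rot": TCP orientation; "force": force on the tool from outside, world axes, zero at the start; "torque": the same for the moment, N m; "gripper_width": opening from 0.0 (shut) to 1.0 (fully open); "grip_force": force on a finger pad.
Only numpy, scipy, OpenCV 4.12 (cv2) and the standard library are available. Lean on these libraries where they do the work, as an engineer would, in place of code of your own. Each camera call takes 0.05 s, during which the arm holds its last target. There are 200 camera calls.

## Working session

There is one attempt and no reset: what is moved stays moved. The work goes in short steps, Python scripts to look and compute and a tool call to move; the robot and the scene stay as the last step left them, time stands still between calls to the robot, and variables do not carry over. Pictures are saved under pics/ and viewed, at most 10 in all, crops included, and the job is handed in when it is done.

Besides the shell and the picture viewer there is one more tool, called after "Emit:" in YAML: its name, and indented under it one key for each argument. servo_tool: Moves the arm, as the interface text tells. Its arguments: {"type":"object","properties":{"targets":{"type":"array"}},"required":["targets"]}

```bash
mkdir -p pics; cat > h.py <<'E'
import numpy as np, cv2
from station import bot
def grab(n):
    s=bot.snapshot(n)
    return s
def world(s):
    h,w=s["range_z"].shape
    u,v=np.meshgrid(np.arange(w),np.arange(h))
    p=cv2.undistortPoints(np.stack([u,v],-1).reshape(-1,1,2).astype(np.float64),s["K"],np.array(s["distortion"],float)).reshape(h,w,2)
    z=s["range_z"]
    P=np.stack([p[...,0]*z,-p[...,1]*z,-z],-1)
    T=np.array(s["T"])
    W=P@T[:3,:3].T+T[:3,3]
    W[z==0]=np.nan
    return W
def save(n,im): cv2.imwrite("pics/"+n,cv2.cvtColor(im,cv2.COLOR_RGB2BGR))
E
python3 - <<'E'
from h import *
for n in ["top","scene"]:
    s=grab(n); save(n+"0.png",s["image"]); np.save(n+"0.npy",world(s)); np.save(n+"0im.npy",s["image"])
    print(n,np.array(s["T"]).round(2).tolist(),s["K"],s["distortion"])
st=bot.read_state(); print(st)
E
```

```text
top [[-0.03, 0.98, -0.18, 277.63], [-1.0, -0.03, -0.0, -21.05], [-0.01, 0.18, 0.98, 1715.9], [0.0, 0.0, 0.0, 1.0]] [[483.20124108   0.         319.29539382]
 [  0.         483.20124108 195.34681391]
 [  0.           0.           1.        ]] [-0.0761257  0.         0.         0.         0.       ]
scene [[0.79, -0.49, 0.36, 1122.84], [0.61, 0.63, -0.48, -739.91], [0.01, 0.61, 0.8, 1258.17], [0.0, 0.0, 0.0, 1.0]] [[458.77803182   0.         316.56547866]
 [  0.         458.77803182 195.04245897]
 [  0.           0.           1.        ]] [-0.1121892  0.         0.         0.         0.       ]
{'t': 0.1, 'joint_pos': array([-1.40517214e+00,  2.17645513e-01,  1.61480123e+00, -2.63837528e-06,
        1.31131515e+00, -1.12150789e-01]), 'qvel': array([-0.00168414, -0.00080706, -0.00409793, -0.00182846, -0.00152774,
        0.00050138]), 'joint_efforts': array([-1.70959120e-03, -3.98076081e+01, -3.04969740e+01, -1.88488812e-04,
        4.20042838e-03,  8.00845555e-06]), 'tool_pos': array([ 171.31661969, -600.31660125,  244.10503502]), 'tcp_rot': array([-3.10919342e+00, -4.34627350e-01,  9.50299715e-05]), 'force': array([0.39799172, 0.04113171, 0.53914467]), 'torque': array([-0.0103771 , -0.02933489, -0.05398425]), 'grip_force': 0.0, 'gripper_width': 1.0008395132894194}
```

View pics/top0.png

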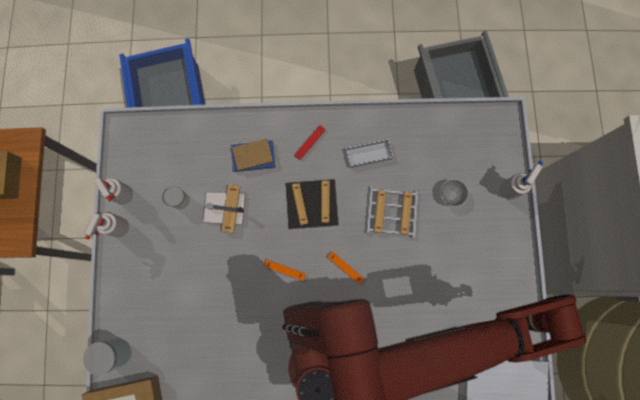

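View pics/scene0.png

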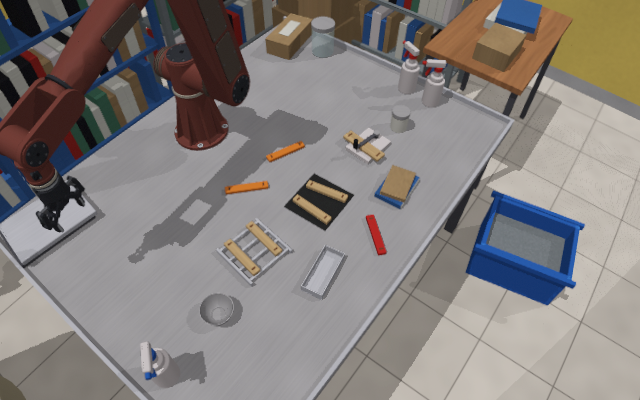

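The top view shows the wide splint under the lever at (231,208), the mat splints at (300,203) and (325,201), and the rack pair at (380,211) and (406,212). The orange look-alikes are at (285,270) and (345,266), and the red one at (310,142). Only the two plain-wood boards on the black mat fit splint_a and splint_b. The scene view shows the same layout. Next I measure and make a confirming crop.

```bash
cat >> h.py <<'E'
def boards(n,W,im,zlo=10,zhi=70):
    hsv=cv2.cvtColor(im,cv2.COLOR_RGB2HSV)
    m=((hsv[...,0]>11)&(hsv[...,0]<26)&(hsv[...,1]>70)&(hsv[...,2]>90)&(W[...,2]>zlo)&(W[...,2]<zhi)&(W[...,0]>350)&(abs(W[...,1])<420)).astype(np.uint8)
    k,l,st,c=cv2.connectedComponentsWithStats(m,connectivity=4)
    for i in range(1,k):
        if st[i,4]<40: continue
        P=W[l==i]; zt=np.median(P[:,2]); P=P[abs(P[:,2]-zt)<7]
        (cx,cy),(w,h),a=cv2.minAreaRect(P[:,:2].astype(np.float32))
        q=P[:,:2]-P[:,:2].mean(0); ev,V=np.linalg.eigh(q.T@q); d=V[:,1]; d=d*np.sign(d[0])
        print(n,"px",c[i].round(0),"n",len(P),"rect",round(cx,1),round(cy,1),"mean",P[:,:2].mean(0).round(1),"z",round(zt,1),"size",round(max(w,h)),round(min(w,h)),"ang",round(np.degrees(np.arctan2(d[1],d[0])),1))
E
python3 - <<'E'
from h import *
for n in ["top","scene"]:
    W=np.load(n+"0.npy"); im=np.load(n+"0im.npy"); boards(n,W,im)
    print("table z",np.nanmedian(W[240:260,370:400,2]) if n=="top" else np.nanmedian(W[290:300,270:300,2]))
    hsv=cv2.cvtColor(im,cv2.COLOR_RGB2HSV)
    # handle: dark and z 60..95
    for nm,m in (("handle",(W[...,2]>52)&(W[...,2]<100)&(hsv[...,2]<70)&(W[...,0]>400)&(W[...,1]>100)&(W[...,1]<400)),("mat",(hsv[...,2]<60)&(abs(W[...,2]-4)<6)&(W[...,0]>450)&(abs(W[...,1])<200)),
      ("clampwhite",(hsv[...,2]>170)&(hsv[...,1]<40)&(abs(W[...,2]-20)<6)&(W[...,0]>400)&(W[...,1]>130)&(W[...,1]<400)),
      ("lever",(abs(W[...,2]-44)<5)&(W[...,0]>400)&(W[...,1]>100)&(W[...,1]<360))):
        v,u=np.nonzero(m)
        if len(v): 
            P=W[m]; print(n,nm,len(v),"px",np.median(u),np.median(v),P.mean(0).round(1),np.median(P,0).round(1),"rng",P.min(0).round(),P.max(0).round())
t=np.load("top0im.npy"); s=np.load("scene0im.npy")
a=cv2.resize(t[120:290,150:430],None,fx=2.8,fy=2.8,interpolation=cv2.INTER_CUBIC)[:300]
b=cv2.resize(s[100:280,220:420],(790,711)) 
save("crop.png",np.vstack([cv2.resize(t[160:250,190:430],(800,300),interpolation=cv2.INTER_CUBIC),cv2.resize(s[120:210,260:500],(800,300),interpolation=cv2.INTER_CUBIC)]))
E
```

```text
top px [252. 154.] n 753 rect 747.7 221.2 mean [747.9 221.1] z 39.9 size 128 89 ang -76.3
top px [325. 201.] n 299 rect 572.1 -38.3 mean [571.5 -38.3] z 18.9 size 150 28 ang -2.2
top px [300. 204.] n 298 rect 566.9 54.8 mean [565.1  53.8] z 18.3 size 150 29 ang 10.9
top px [232. 196.] n 251 rect 597.2 292.3 mean [596.9 292.5] z 34.1 size 82 44 ang -7.7
top px [380. 211.] n 298 rect 528.7 -228.7 mean [ 528.7 -228.1] z 34.1 size 148 28 ang -8.9
top px [406. 213.] n 299 rect 522.0 -321.5 mean [ 520.1 -320.8] z 34.0 size 150 29 ang -8.8
top px [229. 221.] n 238 rect 506.6 305.0 mean [505.9 304.2] z 33.6 size 74 45 ang -7.6
top px [335. 259.] n 76 rect 364.4 -69.3 mean [367.8 -67.1] z 15.4 size 59 22 ang 58.4
table z -0.6253536249607805
top handle 19 px 240.0 210.0 [540.  255.7  81.3] [540.5 255.2  83.9] rng [536. 249.  59.] [545. 264.  90.]
top mat 1183 px 312.0 205.0 [563.4  12.7   3.8] [563.3  10.8   3.8] rng [483. -78.  -2.] [652. 102.  10.]
top clampwhite 272 px 215.0 203.0 [562.5 352.2  20.2] [575.3 356.6  20.5] rng [505. 259.  14.] [610. 392.  26.]
top lever 640 px 247.0 157.0 [706
[... 659 characters left out ...]
an [578.6 -41.1] z 15.9 size 146 36 ang -2.0
scene px [264. 238.] n 351 rect 534.1 -230.0 mean [ 534.8 -230.9] z 34.4 size 147 29 ang -8.7
scene px [242. 257.] n 388 rect 522.8 -322.3 mean [ 528.4 -323. ] z 33.7 size 149 29 ang -9.2
table z -1.3427844481616376
scene handle 33 px 355.0 143.0 [548.  251.5  71.6] [548.1 251.4  71.8] rng [541. 245.  54.] [555. 261.  89.]
scene mat 1096 px 320.0 203.0 [575.3   5.3   2.3] [577.6   6.8   2.2] rng [485. -82.  -2.] [658. 105.  10.]
scene clampwhite 482 px 381.0 149.0 [704.7 305.3  19.3] [599.7 333.   19.1] rng [504. 131.  14.] [951. 400.  26.]
scene lever 345 px 396.0 179.0 [716.4 234.5  41.3] [743.  229.8  41. ] rng [541. 148.  39.] [810. 360.  49.]
```

View pics/crop.png

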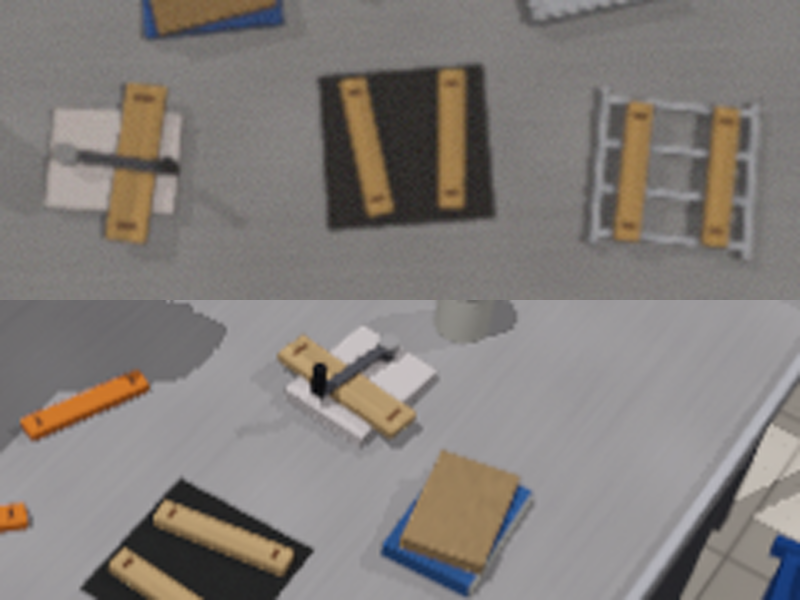

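The crop confirms it: two plain-wood boards lie on the black mat, the lever lies across the wide splint with its black handle at the splint's -y edge, and the hub is on the +y side. The handle-to-hinge distance I compute is 115 mm, which matches the description. I'll use the top camera throughout so that pick and place biases cancel. Now a planner for the move numbers.

```bash
cat > plan.py <<'E'
import numpy as np
def rel(c,targets):
    """c, targets: (x,y,z,yawdeg) -> tool-axis shifts cm + turn deg"""
    y=np.radians(c[3]); ex=np.array([np.cos(y),np.sin(y)]); ey=np.array([np.sin(y),-np.cos(y)])
    for t in targets:
        d=np.array(t[:2])-np.array(c[:2])
        print([round(v,2) for v in (d@ex/10,d@ey/10,(c[2]-t[2])/10,c[3]-t[3])])
E
python3 - <<'E'
from plan import *
s=(171.4,-601,245.3,15.9)
rel(s,[(541,255,150,79),(541,255,66,79)])
print("arc")
h=np.array([562.7,367.9]); c=(541,255,66,79)
T=[]
for k in range(0,11):
    th=np.radians(-101-k*9.1); T.append((*(h+115*np.array([np.cos(th),np.sin(th)])),66,79-8.4*k))
print(np.round(T,0).tolist()); rel(c,T)
E
```

```text
[np.float64(59.0), np.float64(-72.2), 9.53, -63.1]
[np.float64(59.0), np.float64(-72.2), 17.93, -63.1]
arc
[[541.0, 255.0, 66.0, 79.0], [523.0, 260.0, 66.0, 71.0], [507.0, 268.0, 66.0, 62.0], [491.0, 278.0, 66.0, 54.0], [478.0, 290.0, 66.0, 45.0], [467.0, 304.0, 66.0, 37.0], [458.0, 320.0, 66.0, 29.0], [452.0, 338.0, 66.0, 20.0], [448.0, 355.0, 66.0, 12.0], [448.0, 374.0, 66.0, 3.0], [450.0, 392.0, 66.0, -5.0]]
[np.float64(-0.0), np.float64(-0.02), 0.0, 0.0]
[np.float64(0.14), np.float64(-1.84), 0.0, 8.4]
[np.float64(0.57), np.float64(-3.62), 0.0, 16.8]
[np.float64(1.28), np.float64(-5.3), 0.0, 25.2]
[np.float64(2.24), np.float64(-6.85), 0.0, 33.6]
[np.float64(3.44), np.float64(-8.23), 0.0, 42.0]
[np.float64(4.83), np.float64(-9.4), 0.0, 50.4]
[np.float64(6.4), np.float64(-10.33), 0.0, 58.8]
[np.float64(8.1), np.float64(-11.01), 0.0, 67.2]
[np.float64(9.88), np.float64(-11.41), 0.0, 75.6]
[np.float64(11.7), np.float64(-11.52), 0.0, 84.0]
```

Emit:
servo_tool:
  targets:
    - [[5, -6, 0, -5, 8.5], [10, -12, 0, -11, 7], [15.5, -19, 0, -17, 5], [21, -26, 0, -24, 4.5], [26.5, -32.5, 0, -30, 4.5], [32, -39, 0, -36, 4.5], [37, -45.5, 0, -42, 4.5], [42.5, -52, 0, -48, 4.5], [47.5, -58, 2, -53, 4.5], [52, -63.5, 4, -58, 4.5]]

```text
t: 1.35
tool_pos: [419.5, -26.0, 232.1]
tcp_rot: [2.506, 1.892, 0.002]
force: [0.5, -0.7, -0.2]
gripper_width: 0.525
grip_force: 0.0
```

```bash
cat >> plan.py <<'E'
def cur():
    from station import bot
    s=bot.read_state(); r=s["tcp_rot"]; p=s["tool_pos"]; a=2*np.degrees(np.arctan2(r[1],r[0]))
    a=(a+180)%360-180
    print("cur",np.round(p,1),"yaw",round(a,1),"t",s["t"],"qv",abs(s["qvel"]).max().round(2),"j6",round(s["joint_pos"][5],2),"w",round(s["gripper_width"]*85.4,1),"F",np.round(s["force"],1))
    return (p[0],p[1],p[2],a)
E
python3 - <<'E'
from plan import *
rel(cur(),[(541,255,150,79)])
E
```

```text
cur [419.5 -26.  232.1] yaw 74.1 t 1.35 qv 1.21 j6 0.05 w 44.8 F [ 0.5 -0.7 -0.2]
[np.float64(30.36), np.float64(3.98), np.float64(8.21), np.float64(-4.91)]
```

Emit:
servo_tool:
  targets:
    - [[4, 0.5, 1, -2, 4.5], [8, 1, 2, -4, 4.5], [12, 1.6, 4, -5, 4.5], [16, 2.2, 5, -5, 4.5], [20, 2.8, 6, -5, 4.5], [24, 3.3, 7, -5, 4.5], [27, 3.7, 7.5, -5, 4.5], [28, 3.9, 8, -5, 4.5], [28, 3.9, 8, -5, 4.5], [28, 3.9, 8, -5, 4.5]]

```text
t: 2.6
tool_pos: [533.5, 229.2, 151.8]
tcp_rot: [2.426, 1.996, -0.001]
force: [0.1, -0.3, -0.2]
gripper_width: 0.528
grip_force: 0.0
```

```bash
python3 - <<'E'
from plan import *
rel(cur(),[(541,255,68,79)])
E
```

```text
cur [533.5 229.2 151.8] yaw 78.9 t 2.6 qv 0.01 j6 0.48 w 45.1 F [ 0.1 -0.3 -0.2]
[np.float64(2.67), np.float64(0.24), np.float64(8.38), np.float64(-0.13)]
```

Emit:
servo_tool:
  targets:
    - [[1.4, 0.1, 0, 0, 4.5], [2.7, 0.2, 0, 0, 4.5], [2.7, 0.2, 0, 0, 4.5], [2.7, 0.2, 1.5, 0, 4.5], [2.7, 0.2, 3.5, 0, 4.5], [2.7, 0.2, 5.5, 0, 4.5], [2.7, 0.2, 7.3, 0, 4.5], [2.7, 0.2, 8.3, 0, 4.5], [2.7, 0.2, 8.3, 0, 4.5], [2.7, 0.2, 8.3, 0, 4.0]]

```text
t: 3.85
tool_pos: [541.8, 256.6, 69.6]
tcp_rot: [2.425, 1.996, 0.002]
force: [0.4, -0.6, -0.5]
gripper_width: 0.465
grip_force: 0.0
```

```bash
python3 - <<'E'
from plan import *
from h import *
cur()
s=grab("scene"); save("s1.png",cv2.resize(s["image"][80:190,280:440],(800,550),interpolation=cv2.INTER_CUBIC))
E
```

```text
cur [541.8 256.6  69.6] yaw 78.9 t 3.85 qv 0.01 j6 0.52 w 39.7 F [ 0.4 -0.6 -0.5]
```

View pics/s1.png

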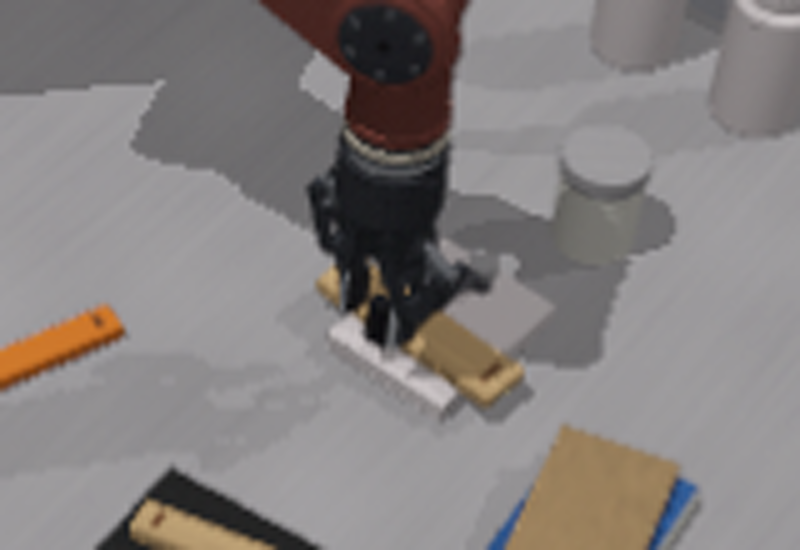

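The black handle, at (378,318) in the crop, is between the fingers. I narrow the cage and sweep the first half of the arc.

Emit:
servo_tool:
  targets:
    - [[0, 0, 0, 0, 2.2], [0, 0, 0, 0, 2.2], [0, -0.9, 0, 4, 2.2], [0.15, -1.8, 0, 8.5, 2.2], [0.35, -2.7, 0, 12.5, 2.2], [0.6, -3.6, 0, 17, 2.2], [0.9, -4.5, 0, 21, 2.2], [1.3, -5.3, 0, 25, 2.2], [2.2, -6.8, 0, 33, 2.2], [2.2, -6.8, 0, 33, 2.2]]

```text
t: 5.15
tool_pos: [478.0, 291.5, 69.1]
tcp_rot: [-2.891, -1.23, -0.0]
force: [0.8, -0.2, -0.5]
gripper_width: 0.259
grip_force: 0.0
```

```bash
python3 - <<'E'
from plan import *
c=cur(); h=np.array([562.7,367.9]); d=np.array(c[:2])-h; print(np.hypot(*d),np.degrees(np.arctan2(d[1],d[0])))
T=[]
for a in [-147,-155,-163,-171,-179,-185,-190]:
    th=np.radians(a); T.append((*(h+115*np.array([np.cos(th),np.sin(th)])),c[2],79-.92*(-101-a)*1.0))
T=[(t[0],t[1],t[2],79+.92*(a+101)) for t,a in zip(T,[-147,-155,-163,-171,-179,-185,-190])]
rel(c,T)
E
```

```text
cur [478.  291.5  69.1] yaw 46.1 t 5.15 qv 0.04 j6 1.19 w 22.1 F [ 0.8 -0.2 -0.5]
114.04369351690998 -137.92866813158656
[np.float64(0.18), np.float64(-1.81), np.float64(0.0), np.float64(9.41)]
[np.float64(0.65), np.float64(-3.34), np.float64(0.0), np.float64(16.77)]
[np.float64(1.33), np.float64(-4.79), np.float64(0.0), np.float64(24.13)]
[np.float64(2.2), np.float64(-6.14), np.float64(0.0), np.float64(31.49)]
[np.float64(3.26), np.float64(-7.35), np.float64(0.0), np.float64(38.85)]
[np.float64(4.15), np.float64(-8.15), np.float64(0.0), np.float64(44.37)]
[np.float64(4.96), np.float64(-8.75), np.float64(0.0), np.float64(48.97)]
```

Emit:
servo_tool:
  targets:
    - [[0.05, -0.9, 0, 5, 2.2], [0.2, -1.8, 0, 9.5, 2.2], [0.65, -3.3, 0, 17, 2.2], [1.3, -4.8, 0, 24, 2.2], [2.2, -6.1, 0, 31.5, 2.2], [3.3, -7.4, 0, 39, 2.2], [4.15, -8.2, 0, 44, 2.2], [4.7, -8.6, 0, 47, 2.2], [5.0, -8.8, 0, 49, 2.2], [5.0, -8.8, 0, 49, 4.0]]

```text
t: 6.4
tool_pos: [450.7, 388.1, 69.0]
tcp_rot: [-3.14, 0.081, -0.001]
force: [-0.7, -0.2, 1.1]
gripper_width: 0.453
grip_force: 0.0
```

```bash
python3 - <<'E'
from plan import *
cur()
E
```

```text
cur [450.7 388.1  69. ] yaw -2.9 t 6.4 qv 0.0 j6 2.22 w 38.7 F [-0.7 -0.2  1.1]
```

```bash
python3 - <<'E'
from plan import *
rel((450.7,388.1,69,-2.9),[(566.5,54.5,150,10.9)])
E
```

```text
[np.float64(13.25), np.float64(32.73), -8.1, -13.8]
```

Emit:
servo_tool:
  targets:
    - [[0, 0, -1, 0, 4.0], [0, 0, -3.5, 0, 4.0], [0, 0, -6.5, 0, 4.0], [0, 0, -9.5, 0, 4.5], [0, 0, -10, 0, 5], [2, 4, -10, 0, 5.5], [4, 9, -10, -3, 5.5], [6, 14, -10, -6, 5.5], [8, 19, -10, -10, 5.5], [10, 23, -10, -13, 5.5]]

```text
t: 7.65
tool_pos: [537.1, 150.9, 167.8]
tcp_rot: [3.129, 0.274, -0.003]
force: [0.8, 0.4, 0.1]
gripper_width: 0.643
grip_force: 0.0
```

```bash
python3 - <<'E'
from plan import *
from h import *
rel(cur(),[(566.5,54.5,140,10.9)])
s=grab("top"); W=world(s); im=s["image"]; hsv=cv2.cvtColor(im,cv2.COLOR_RGB2HSV)
boards("top",W,im)
m=(W[...,2]>52)&(W[...,2]<95)&(hsv[...,2]<70)&(W[...,0]>400)&(W[...,0]<520)&(W[...,1]>330)&(W[...,1]<420)
print(m.sum(),W[m].mean(0).round(1))
E
```

```text
cur [537.1 150.9 167.8] yaw 10.0 t 7.65 qv 1.03 j6 1.54 w 54.9 F [0.8 0.4 0.1]
[np.float64(1.22), np.float64(10.0), np.float64(2.78), np.float64(-0.89)]
top px [252. 154.] n 765 rect 749.2 221.2 mean [748.4 220.7] z 39.5 size 129 89 ang -76.1
top px [325. 201.] n 298 rect 572.0 -38.6 mean [573.  -38.4] z 18.4 size 150 25 ang -1.7
top px [300. 204.] n 303 rect 566.6 54.1 mean [566.5  54.3] z 19.0 size 150 28 ang 11.3
top px [228. 213.] n 348 rect 553.6 308.1 mean [538.6 305.8] z 33.3 size 170 40 ang -1.5
top px [380. 211.] n 297 rect 529.2 -228.6 mean [ 528.9 -228.2] z 33.5 size 149 28 ang -8.3
top px [406. 213.] n 297 rect 521.1 -321.2 mean [ 520.8 -321.1] z 34.7 size 149 28 ang -8.8
top px [337. 260.] n 55 rect 361.7 -73.4 mean [363.8 -72.1] z 16.0 size 49 21 ang 59.2
22 [449.4 384.   76.3]
```

The lever handle is now at (449,384), about 1.58 rad, so it is open. Next I settle over the first splint.

Emit:
servo_tool:
  targets:
    - [[0.4, 3, 0, 0, 5.5], [0.8, 6, 1, -0.5, 5.5], [1, 8, 2, -1, 5.5], [1, 8, 2.8, -1, 5.5], [1, 8, 4, -1, 5.5], [1, 8, 5, -1, 5.5], [1, 8, 6, -1, 5.5], [1, 8, 7, -1, 5.5], [1, 8, 7, -1, 5.5], [1, 8, 7, -1, 5.5]]

```text
t: 8.95
tool_pos: [561.5, 76.1, 99.1]
tcp_rot: [3.127, 0.299, 0.001]
force: [0.1, 0.1, 0.2]
gripper_width: 0.65
grip_force: 0.0
```

```bash
python3 - <<'E'
from plan import *
rel(cur(),[(566.6,54.3,22,11.1)])
E
```

```text
cur [561.5  76.1  99.1] yaw 10.9 t 8.95 qv 0.01 j6 1.39 w 55.5 F [0.1 0.1 0.2]
[np.float64(0.09), np.float64(2.24), np.float64(7.71), np.float64(-0.18)]
```

Emit:
servo_tool:
  targets:
    - [[0.1, 1.2, 0, 0, 5.5], [0.1, 2.2, 1, 0, 5.5], [0.1, 2.2, 3, 0, 5.5], [0.1, 2.2, 5, 0, 5.5], [0.1, 2.2, 6.8, 0, 5.5], [0.1, 2.2, 7.6, 0, 5.5], [0.1, 2.2, 7.6, 0, 5.5], [0.1, 2.2, 7.6, 0, 2], [0.1, 2.2, 7.6, 0, 2], [0.1, 2.2, 7.6, 0, 2]]

```text
t: 10.2
tool_pos: [567.6, 54.6, 24.2]
tcp_rot: [3.127, 0.299, 0.004]
force: [-1.0, -0.3, 3.3]
gripper_width: 0.304
grip_force: 60.7
```

```bash
python3 - <<'E'
from plan import *
c=cur()
# pair centre & axis
a=np.array([529,-228.6]);b=np.array([521.5,-321.3]); m=(a+b)/2; u=np.array([np.cos(np.radians(-8.7)),np.sin(np.radians(-8.7))])
print("centre",m)
for s in (45,-45): print("slot",m+s*u)
for s in (-45,45):
    p=m+s*u; rel(c,[(*p,110,81.3),(*p,53,81.3)])
E
```

```text
cur [567.6  54.6  24.2] yaw 10.9 t 10.2 qv 0.0 j6 1.35 w 26.0 F [-1.  -0.3  3.3]
centre [ 525.25 -274.95]
slot [ 569.73222491 -281.75673691]
slot [ 480.76777509 -268.14326309]
[np.float64(-14.64), np.float64(30.05), np.float64(-8.58), np.float64(-70.38)]
[np.float64(-14.64), np.float64(30.05), np.float64(-2.88), np.float64(-70.38)]
[np.float64(-6.16), np.float64(33.07), np.float64(-8.58), np.float64(-70.38)]
[np.float64(-6.16), np.float64(33.07), np.float64(-2.88), np.float64(-70.38)]
```

Emit:
servo_tool:
  targets:
    - [[0, 0, -1, 0, 2], [0, 0, -3, 0, 2], [0, 0, -6, 0, 2], [-0.5, 3, -8.5, -7, 2], [-1, 8, -8.6, -15, 2], [-2, 13, -8.6, -24, 2], [-3, 18, -8.6, -33, 2], [-4, 23, -8.6, -42, 2], [-5, 28, -8.6, -51, 2], [-6, 32, -8.6, -60, 2]]

```text
t: 11.45
tool_pos: [568.3, -273.3, 110.7]
tcp_rot: [2.553, 1.827, 0.001]
force: [-0.1, 0.7, 0.1]
gripper_width: 0.306
grip_force: 60.3
```

```bash
python3 - <<'E'
from plan import *
rel(cur(),[(569.7,-281.8,110,81.3)])
E
```

```text
cur [ 568.3 -273.3  110.7] yaw 71.2 t 11.45 qv 1.71 j6 -0.23 w 26.2 F [-0.1  0.7  0.1]
[np.float64(-0.76), np.float64(0.4), np.float64(0.07), np.float64(-10.14)]
```

Emit:
servo_tool:
  targets:
    - [[-0.3, 0.2, 0, -4, 2], [-0.6, 0.3, 0, -8, 2], [-0.6, 0.3, 0, -10, 2], [-0.6, 0.3, 0, -10, 2], [-0.6, 0.3, 1, -10, 2], [-0.6, 0.3, 2, -10, 2], [-0.6, 0.3, 2.5, -10, 2], [-0.6, 0.3, 2.5, -10, 2], [-0.6, 0.3, 2.5, -10, 2], [-0.6, 0.3, 2.5, -10, 2]]

```text
t: 12.7
tool_pos: [569.3, -277.8, 84.4]
tcp_rot: [2.39, 2.038, 0.0]
force: [0.3, 0.1, -0.8]
gripper_width: 0.307
grip_force: 60.3
```

```bash
python3 - <<'E'
from plan import *
rel(cur(),[(569.7,-281.8,56,81.3)])
E
```

```text
cur [ 569.3 -277.8   84.4] yaw 80.9 t 12.7 qv 0.0 j6 -0.41 w 26.2 F [ 0.3  0.1 -0.8]
[np.float64(-0.39), np.float64(0.1), np.float64(2.84), np.float64(-0.39)]
```

Emit:
servo_tool:
  targets:
    - [[-0.2, 0.1, 0, -0.4, 2], [-0.4, 0.1, 0.6, -0.4, 2], [-0.4, 0.1, 1.3, -0.4, 2], [-0.4, 0.1, 2, -0.4, 2], [-0.4, 0.1, 2.5, -0.4, 2], [-0.4, 0.1, 2.8, -0.4, 2], [-0.4, 0.1, 2.9, -0.4, 2], [-0.4, 0.1, 2.9, -0.4, 2], [-0.4, 0.1, 2.9, -0.4, 2.5], [-0.4, 0.1, 2.9, -0.4, 3.5]]

```text
t: 13.95
tool_pos: [569.5, -281.8, 55.0]
tcp_rot: [2.383, 2.047, 0.0]
force: [-0.3, -0.0, 1.4]
gripper_width: 0.408
grip_force: 0.0
```

```bash
python3 - <<'E'
from plan import *
c=cur(); rel(c,[(572.2,-38.5,140,-2)])
E
```

```text
cur [ 569.5 -281.8   55. ] yaw 81.3 t 13.95 qv 0.0 j6 -0.42 w 34.9 F [-0.3 -0.   1.4]
[np.float64(24.09), np.float64(-3.41), np.float64(-8.5), np.float64(83.32)]
```

Emit:
servo_tool:
  targets:
    - [[0, 0, 0, 0, 5], [0, 0, -1, 0, 5.5], [0, 0, -3, 0, 5.5], [0, 0, -6, 0, 5.5], [2, -0.5, -8, 10, 5.5], [6, -1, -8.5, 20, 5.5], [11, -2, -8.5, 30, 5.5], [16, -3, -8.5, 40, 5.5], [20, -3.4, -8.5, 50, 5.5], [22, -3.4, -8.5, 60, 5.5]]

```text
t: 15.2
tool_pos: [569.4, -57.0, 141.9]
tcp_rot: [3.088, 0.575, 0.004]
force: [0.4, -0.2, -0.1]
gripper_width: 0.647
grip_force: 0.0
```

```bash
python3 - <<'E'
from plan import *
from h import *
rel(cur(),[(572,-38.4,140,-2)])
s=grab("top"); boards("top",world(s),s["image"])
E
```

```text
cur [569.4 -57.  141.9] yaw 21.1 t 15.2 qv 1.65 j6 0.98 w 55.3 F [ 0.4 -0.2 -0.1]
[np.float64(0.91), np.float64(-1.64), np.float64(0.19), np.float64(23.11)]
top px [252. 154.] n 754 rect 748.4 221.3 mean [748.5 221. ] z 39.6 size 128 88 ang -77.5
top px [230. 209.] n 538 rect 553.6 298.9 mean [550.5 298.4] z 33.9 size 170 46 ang -7.3
top px [393. 209.] n 460 rect 525.2 -274.0 mean [ 518.6 -275.3] z 37.7 size 149 144 ang -75.5
```

Emit:
servo_tool:
  targets:
    - [[0.4, -0.5, 0, 8, 5.5], [0.8, -0.7, 0, 15, 5.5], [0.8, -0.7, 1, 21, 5.5], [0.8, -0.7, 2, 23, 5.5], [0.8, -0.7, 3, 23, 5.5], [0.8, -0.7, 4.5, 23, 5.5], [0.8, -0.7, 6, 23, 5.5], [0.8, -0.7, 7, 23, 5.5], [0.8, -0.7, 7, 23, 5.5], [0.8, -0.7, 7, 23, 5.5]]

```text
t: 16.5
tool_pos: [574.2, -49.7, 70.2]
tcp_rot: [3.141, -0.046, 0.001]
force: [0.4, -0.4, 0.5]
gripper_width: 0.649
grip_force: 0.0
```

```bash
python3 - <<'E'
from plan import *
rel(cur(),[(572.6,-38.4,23.5,-2)])
E
```

```text
cur [574.2 -49.7  70.2] yaw -1.7 t 16.5 qv 0.01 j6 1.39 w 55.4 F [ 0.4 -0.4  0.5]
[np.float64(-0.19), np.float64(-1.12), np.float64(4.67), np.float64(0.33)]
```

Emit:
servo_tool:
  targets:
    - [[-0.1, -0.6, 0, 0.3, 5.5], [-0.2, -1.1, 0, 0.3, 5.5], [-0.2, -1.1, 1.5, 0.3, 5.5], [-0.2, -1.1, 3, 0.3, 5.5], [-0.2, -1.1, 4.2, 0.3, 5.5], [-0.2, -1.1, 4.7, 0.3, 5.5], [-0.2, -1.1, 4.7, 0.3, 5.5], [-0.2, -1.1, 4.7, 0.3, 2], [-0.2, -1.1, 4.7, 0.3, 2], [-0.2, -1.1, 4.7, 0.3, 2]]

```text
t: 17.75
tool_pos: [573.1, -38.8, 23.9]
tcp_rot: [3.141, -0.054, 0.003]
force: [-0.5, -0.5, 4.1]
gripper_width: 0.308
grip_force: 60.8
```

```bash
python3 - <<'E'
from plan import *
rel(cur(),[(480.8,-268.1,110,81.3)])
E
```

```text
cur [573.1 -38.8  23.9] yaw -2.0 t 17.75 qv 0.0 j6 1.42 w 26.3 F [-0.5 -0.5  4.1]
[np.float64(-8.43), np.float64(23.24), np.float64(-8.61), np.float64(-83.28)]
```

Emit:
servo_tool:
  targets:
    - [[0, 0, -1, 0, 2], [0, 0, -3, 0, 2], [0, 0, -6, 0, 2], [-0.5, 2, -8.5, -9, 2], [-2, 5, -8.6, -19, 2], [-3.5, 9, -8.6, -29, 2], [-5, 13, -8.6, -39, 2], [-6.5, 17, -8.6, -49, 2], [-8, 20.5, -8.6, -59, 2], [-8.4, 22.5, -8.6, -69, 2]]

```text
t: 19.0
tool_pos: [479.8, -262.4, 110.5]
tcp_rot: [2.615, 1.739, 0.001]
force: [-0.3, -0.5, 0.3]
gripper_width: 0.306
grip_force: 60.4
```

```bash
python3 - <<'E'
from plan import *
rel(cur(),[(480.8,-268.1,85,81.3)])
E
```

```text
cur [ 479.8 -262.4  110.5] yaw 67.2 t 19.0 qv 1.65 j6 -0.23 w 26.2 F [-0.3 -0.5  0.3]
[np.float64(-0.48), np.float64(0.31), np.float64(2.55), np.float64(-14.06)]
```

Emit:
servo_tool:
  targets:
    - [[-0.2, 0.1, 0, -5, 2], [-0.4, 0.2, 0, -10, 2], [-0.4, 0.2, 0, -14, 2], [-0.4, 0.2, 0.5, -14, 2], [-0.4, 0.2, 1.5, -14, 2], [-0.4, 0.2, 2.3, -14, 2], [-0.4, 0.2, 2.5, -14, 2], [-0.4, 0.2, 2.5, -14, 2], [-0.4, 0.2, 2.5, -14, 2], [-0.4, 0.2, 2.5, -14, 2]]

```text
t: 20.25
tool_pos: [481.0, -265.2, 84.3]
tcp_rot: [2.388, 2.04, 0.0]
force: [-0.7, 0.8, -0.2]
gripper_width: 0.3
grip_force: 60.4
```

```bash
python3 - <<'E'
from plan import *
rel(cur(),[(480.8,-268.1,55,81.3)])
E
```

```text
cur [ 481.  -265.2   84.3] yaw 81.0 t 20.25 qv 0.0 j6 -0.47 w 25.6 F [-0.7  0.8 -0.2]
[np.float64(-0.29), np.float64(0.03), np.float64(2.93), np.float64(-0.28)]
```

Emit:
servo_tool:
  targets:
    - [[-0.2, 0, 0, -0.3, 2], [-0.3, 0, 0.6, -0.3, 2], [-0.3, 0, 1.3, -0.3, 2], [-0.3, 0, 2, -0.3, 2], [-0.3, 0, 2.5, -0.3, 2], [-0.3, 0, 2.8, -0.3, 2], [-0.3, 0, 2.9, -0.3, 2], [-0.3, 0, 2.9, -0.3, 2], [-0.3, 0, 2.9, -0.3, 2.5], [-0.3, 0, 2.9, -0.3, 3.5]]

```text
t: 21.5
tool_pos: [480.4, -268.1, 55.2]
tcp_rot: [2.383, 2.046, 0.0]
force: [-0.8, 0.1, 0.3]
gripper_width: 0.409
grip_force: 0.0
```

```bash
python3 - <<'E'
from plan import *
c=cur(); rel(c,[(553.6,298.7,150,-7.4)])
E
```

```text
cur [ 480.4 -268.1   55.2] yaw 81.3 t 21.5 qv 0.0 j6 -0.49 w 34.9 F [-0.8  0.1  0.3]
[np.float64(57.14), np.float64(-1.33), np.float64(-9.48), np.float64(88.72)]
```

Emit:
servo_tool:
  targets:
    - [[0, 0, 0, 0, 5], [0, 0, -1, 0, 5.5], [0, 0, -3, 0, 5.5], [0, 0, -6, 0, 6], [3, 0, -9, 8, 6.5], [8, 0, -10, 17, 6.5], [14, 0, -10, 26, 6.5], [20, -0.5, -10, 35, 6.5], [26, -0.6, -10, 45, 6.5], [32, -0.8, -10, 55, 6.5]]

```text
t: 22.75
tool_pos: [520.5, 43.7, 156.1]
tcp_rot: [3.053, 0.736, 0.003]
force: [1.1, -0.6, -0.0]
gripper_width: 0.763
grip_force: 0.0
```

```bash
python3 - <<'E'
from plan import *
rel(cur(),[(553.6,298.7,150,-7.4)])
E
```

```text
cur [520.5  43.7 156.1] yaw 27.1 t 22.75 qv 2.18 j6 1.05 w 65.1 F [ 1.1 -0.6 -0. ]
[np.float64(14.57), np.float64(-21.19), np.float64(0.61), np.float64(34.51)]
```

Emit:
servo_tool:
  targets:
    - [[2.5, -3.7, 0, 8, 6.5], [5.5, -8, 0, 16, 6.5], [8.5, -12, 0, 24, 6.5], [11, -16, 0, 31, 6.5], [13, -19, 0, 34.5, 6.5], [14, -20.5, 0, 34.5, 6.5], [14, -20.5, 0, 34.5, 6.5], [14, -20.5, 0, 34.5, 6.5], [14, -20.5, 0, 34.5, 6.5], [14, -20.5, 0, 34.5, 6.5]]

```text
t: 24.0
tool_pos: [550.0, 287.3, 154.9]
tcp_rot: [3.135, -0.196, -0.0]
force: [0.3, -0.5, -0.9]
gripper_width: 0.765
grip_force: 0.0
```

```bash
python3 - <<'E'
from plan import *
from h import *
rel(cur(),[(554.6,298.5,39,-7.4)])
s=grab("top"); W=world(s); np.save("t2.npy",W); boards("top",W,s["image"]); boards("TOPLAYER",W,s["image"],44,60); boards("BOTTOM",W,s["image"],25,40)
save("t2.png",np.vstack([cv2.resize(s["image"][165:255,350:440],(500,500),interpolation=cv2.INTER_CUBIC)]))
E
```

```text
cur [550.  287.3 154.9] yaw -7.1 t 24.0 qv 0.01 j6 2.06 w 65.4 F [ 0.3 -0.5 -0.9]
[np.float64(0.32), np.float64(-1.17), np.float64(11.59), np.float64(0.26)]
top px [252. 154.] n 753 rect 748.8 221.6 mean [747.5 221.6] z 40.2 size 128 89 ang -77.9
top px [235. 190.] n 84 rect 613.2 282.7 mean [616.5 282. ] z 33.4 size 50 30 ang 12.7
top px [393. 212.] n 588 rect 522.3 -272.5 mean [ 524.7 -274.6] z 45.5 size 147 138 ang 4.2
top px [335. 258.] n 76 rect 367.0 -65.4 mean [369.3 -65.7] z 15.2 size 52 23 ang 52.8
top px [271. 264.] n 46 rect 359.7 155.0 mean [356.3 159.5] z 15.6 size 49 17 ang 80.0
TOPLAYER px [394. 199.] n 291 rect 568.6 -280.3 mean [ 568.7 -279.2] z 50.2 size 146 29 ang 82.0
TOPLAYER px [392. 224.] n 294 rect 479.8 -265.4 mean [ 479.3 -267.9] z 50.1 size 146 29 ang 80.8
BOTTOM px [262. 143.] n 40 rect 789.7 186.0 mean [788.7 185.4] z 36.9 size 39 25 ang -37.7
BOTTOM px [254. 156.] n 44 rect 741.4 217.6 mean [741.2 213.2] z 36.7 size 43 31 ang 31.2
BOTTOM px [235. 191.] n 82 rect 613.8 282.7 mean [616.9 282. ] z 33.4 size 49 30 ang 12.3
BOTTOM px [380. 210.] n 126 rect 533.7 -229.4 mean [ 533.9 -229. ] z 34.4 size 61 27 ang -10.4
BOTTOM px [406. 213.] n 123 rect 519.6 -321.3 mean [ 519.4 -320.7] z 33.9 size 61 28 ang -7.3
```

View pics/t2.png

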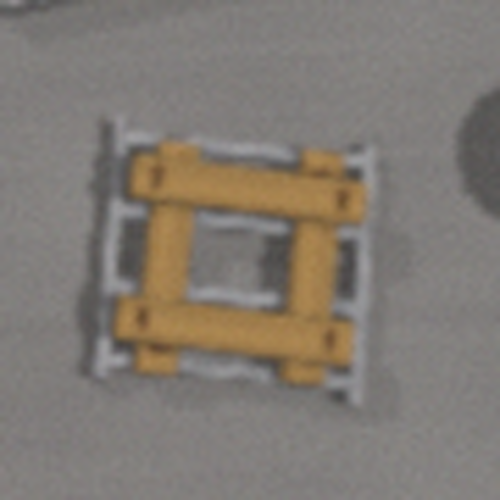

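The image shows both second-layer boards square across the pair, at crop rows 187 and 330, with top height 50 mm. Now I grasp the wide splint.

Emit:
servo_tool:
  targets:
    - [[0.2, -0.6, 0, 0.3, 6.5], [0.3, -1.2, 0, 0.3, 6.5], [0.3, -1.2, 2, 0.3, 6.5], [0.3, -1.2, 4.5, 0.3, 6.5], [0.3, -1.2, 7, 0.3, 6.5], [0.3, -1.2, 9.5, 0.3, 6.5], [0.3, -1.2, 11, 0.3, 6.5], [0.3, -1.2, 11.8, 0.3, 6.5], [0.3, -1.2, 11.9, 0.3, 6.5], [0.3, -1.2, 11.9, 0.3, 6.5]]

```text
t: 25.3
tool_pos: [555.2, 300.2, 36.9]
tcp_rot: [-3.134, 0.202, -0.003]
force: [0.3, 0.2, -0.2]
gripper_width: 0.761
grip_force: 0.0
```

Emit:
servo_tool:
  targets:
    - [[0, 0, 0, 0, 5.5], [0, 0, 0, 0, 3.5], [0, 0, 0, 0, 3.5], [0, 0, 0, 0, 3.5], [0, 0, -0.5, 0, 3.5], [0, 0, -1.5, 0, 3.5], [0, 0, -3, 0, 3.5], [0, 0, -6, 0, 3.5], [0, 0, -9, 0, 3.5], [0, 0, -11, 0, 3.5]]

```text
t: 26.55
tool_pos: [555.3, 300.2, 148.7]
tcp_rot: [-3.134, 0.202, -0.004]
force: [0.0, 0.3, -0.1]
gripper_width: 0.498
grip_force: 62.1
```

```bash
python3 - <<'E'
from plan import *
rel(cur(),[(524.7,-274,145,-8.6)])
E
```

```text
cur [555.3 300.2 148.7] yaw -7.4 t 26.55 qv 0.27 j6 2.08 w 42.5 F [ 0.   0.3 -0.1]
[np.float64(4.34), np.float64(57.34), np.float64(0.37), np.float64(1.22)]
```

Emit:
servo_tool:
  targets:
    - [[0.3, 3, 0, 0, 3.5], [0.8, 8, 0, 0, 3.5], [1.2, 14, 0, 0.5, 3.5], [1.6, 20, 0, 1, 3.5], [2.0, 26, 0, 1.2, 3.5], [2.4, 32, 0, 1.2, 3.5], [2.9, 38, 0, 1.2, 3.5], [3.4, 44, 0, 1.2, 3.5], [3.8, 49, 0, 1.2, 3.5], [4.2, 53, 0, 1.2, 3.5]]

```text
t: 27.8
tool_pos: [527.5, -233.4, 146.4]
tcp_rot: [3.132, -0.237, 0.0]
force: [2.0, 0.2, -1.5]
gripper_width: 0.494
grip_force: 62.1
```

```bash
python3 - <<'E'
from plan import *
rel(cur(),[(525.2,-274,110,-8.6)])
E
```

```text
cur [ 527.5 -233.4  146.4] yaw -8.7 t 27.8 qv 0.5 j6 1.18 w 42.2 F [ 2.   0.2 -1.5]
[np.float64(0.38), np.float64(4.05), np.float64(3.64), np.float64(-0.06)]
```

Emit:
servo_tool:
  targets:
    - [[0.1, 1, 0, 0, 3.5], [0.2, 2, 0, 0, 3.5], [0.3, 2.8, 0.5, 0, 3.5], [0.3, 3.2, 1.5, 0, 3.5], [0.3, 3.2, 2.5, 0, 3.5], [0.3, 3.2, 3.6, 0, 3.5], [0.3, 3.2, 4.5, 0, 3.5], [0.3, 3.2, 5, 0, 3.5], [0.3, 3.2, 5, 0, 3.5], [0.3, 3.2, 5, 0, 3.5]]

```text
t: 29.05
tool_pos: [526.5, -263.5, 96.4]
tcp_rot: [3.132, -0.235, 0.001]
force: [-0.3, 0.2, -1.2]
gripper_width: 0.49
grip_force: 62.1
```

```bash
python3 - <<'E'
from plan import *
rel(cur(),[(525.2,-274,67,-8.6)])
E
```

```text
cur [ 526.5 -263.5   96.4] yaw -8.6 t 29.05 qv 0.01 j6 1.14 w 41.9 F [-0.3  0.2 -1.2]
[np.float64(0.02), np.float64(1.06), np.float64(2.94), np.float64(0.02)]
```

Emit:
servo_tool:
  targets:
    - [[0, 0.5, 0, 0, 3.5], [0, 1.1, 0.3, 0, 3.5], [0, 1.1, 1, 0, 3.5], [0, 1.1, 1.8, 0, 3.5], [0, 1.1, 2.5, 0, 3.5], [0, 1.1, 2.8, 0, 3.5], [0, 1.1, 2.9, 0, 3.5], [0, 1.1, 2.9, 0, 3.5], [0, 1.1, 2.9, 0, 4.0], [0, 1.1, 2.9, 0, 5.0]]

```text
t: 30.3
tool_pos: [524.8, -274.3, 66.9]
tcp_rot: [3.132, -0.235, 0.001]
force: [-0.5, 0.6, -0.3]
gripper_width: 0.589
grip_force: 0.0
```

Emit:
servo_tool:
  targets:
    - [[0, 0, 0, 0, 5.8], [0, 0, -0.5, 0, 6], [0, 0, -2, 0, 6], [0, 0, -5, 0, 6], [0, 0, -9, 0, 6], [0, 3, -13, 0, 6], [0, 9, -14, 0, 6], [-2, 15, -14, 0, 6], [-5, 20, -14, 0, 6], [-8, 24, -14, 0, 6]]

```text
t: 31.55
tool_pos: [408.5, -501.8, 208.6]
tcp_rot: [3.131, -0.236, 0.002]
force: [0.4, 0.5, -0.9]
gripper_width: 0.701
grip_force: 0.0
```

Emit:
servo_tool:
  targets:
    - [[-4, 3, 0, 0, 6], [-8, 6, 0, 0, 6], [-12, 8, 0, 0, 6], [-15, 9, 0, 0, 6], [-15, 9, 0, 0, 6], [-15, 9, 0, 0, 6], [-15, 9, 0, 0, 6], [-15, 9, 0, 0, 6], [-15, 9, 0, 0, 6], [-15, 9, 0, 0, 6]]

```text
t: 32.8
tool_pos: [248.2, -566.0, 206.8]
tcp_rot: [-3.133, 0.234, 0.0]
force: [0.0, 0.4, -1.1]
gripper_width: 0.707
grip_force: 0.0
```

```bash
python3 - <<'E'
from plan import *
from h import *
cur()
s=grab("top"); W=world(s); im=s["image"]; hsv=cv2.cvtColor(im,cv2.COLOR_RGB2HSV)
boards("WIDE",W,im,58,75); boards("2ND",W,im,44,57); boards("BOT",W,im,25,40)
m=(W[...,2]>52)&(W[...,2]<95)&(hsv[...,2]<70)&(W[...,0]>400)&(W[...,0]<520)&(W[...,1]>330)&(W[...,1]<420)
print("handle",W[m].mean(0).round(1))
q=grab("scene")["image"]
save("end.png",np.hstack([cv2.resize(im[120:270,160:480],(640,300)),]) if 0 else np.vstack([cv2.resize(im[120:270,160:480],(640,300)),cv2.resize(q[120:300,180:430],(417,300)).copy() if 0 else cv2.resize(q[120:270,180:500],(640,300))]))
E
```

```text
cur [ 248.2 -566.   206.8] yaw -8.5 t 32.8 qv 0.0 j6 0.45 w 60.4 F [ 0.   0.4 -1.1]
WIDE px [394. 211.] n 526 rect 523.1 -273.5 mean [ 521.6 -272.5] z 63.6 size 170 45 ang -8.3
2ND px [381. 197.] n 95 rect 578.6 -233.4 mean [ 577.1 -231.7] z 49.2 size 51 31 ang 85.2
2ND px [408. 200.] n 95 rect 561.1 -327.5 mean [ 561.2 -328.3] z 49.2 size 50 28 ang 81.0
2ND px [378. 222.] n 108 rect 486.8 -219.4 mean [ 486.9 -219.6] z 49.6 size 53 28 ang 80.9
2ND px [406. 226.] n 93 rect 472.5 -315.3 mean [ 471.9 -314.3] z 49.5 size 48 27 ang 82.2
BOT px [261. 149.] n 127 rect 757.0 197.6 mean [765.6 187.7] z 37.1 size 86 70 ang 45.4
BOT px [246. 160.] n 147 rect 726.1 239.5 mean [726.7 242. ] z 36.7 size 76 72 ang -71.3
BOT px [380. 210.] n 131 rect 533.1 -229.1 mean [ 533.  -229.1] z 33.8 size 63 28 ang -7.4
BOT px [406. 213.] n 123 rect 519.1 -321.1 mean [ 518.7 -321. ] z 33.9 size 62 28 ang -8.1
BOT px [378. 229.] n 41 rect 464.0 -219.4 mean [ 464.3 -219. ] z 33.9 size 28 18 ang 85.4
handle [448.  383.2  77.4]
```

View pics/end.png

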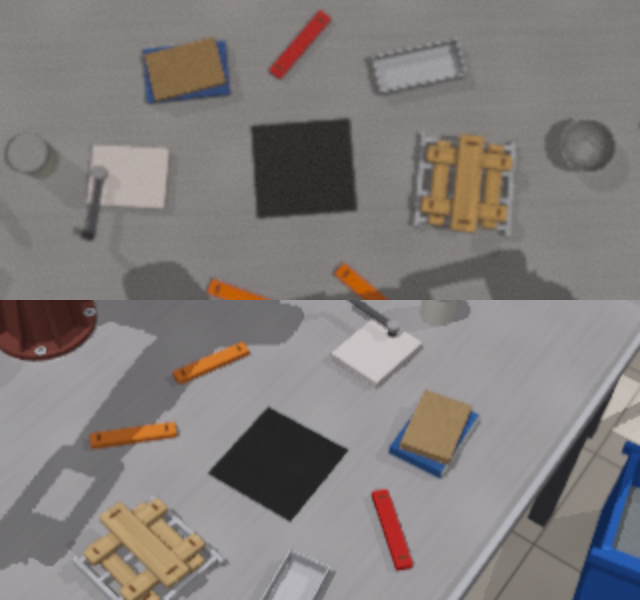

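The tower stands at (466,183) in the top half of the picture, with the wide splint centred at about (523,-273), z 64 and square. The lever is open at (90,205) and the bystanders are where they were. I hand in.

```bash
python3 -c "
from station import bot
print(bot.close_job())"
```

```text
the job is handed in; nothing more can be done
None
```

The job is handed in at about 33 s: the clamp lever was opened first to about 1.57 rad, then the tower was built on the rack, with the wide splint on top about 2 mm from centre and square by the final camera measurement.

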